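# Hang the staple caddy on the spring-balanced arm

## Task

Pick up the round staple caddy by its wooden knob and hang it by the collar under the knob in the forked seat of the spring-balanced arm. Lower it gently, following the arm as it sinks along its arc without pressing or jamming against it, and let go only once the arm is carrying the whole weight and is still, so that it neither drops nor springs up when you let go. Leave the caddy hanging straight and at rest in the seat, and leave the other things on the bench where they are.

Things in the scene. Friction and masses are not known exactly. Their poses are not given: they have to be found in the camera images.
- caddy_knob (a point): Centre (half-way up) of the wooden grip knob on top of the loose caddy: upright cylinder 24 mm in diameter, 44 mm tall, 155 mm above the caddy's underside. The frame is the caddy's, z up. The collar's top is 22 mm below this point.
- caddy_base (a point): Centre of the caddy's underside. Caddy: open round steel tray 110 mm across, 42 mm high, staples fixed in it, on a central upright rod 10 mm in diameter with collar and knob; 177 mm tall over all. Stands on the bench, on the robot's right. Mass unknown, under 1 kg, different each time, balanced about the rod.
- caddy_collar (a point): Centre of the underside of the caddy's steel collar, a disc 36 mm in diameter and 8 mm thick on the rod directly under the knob; 30 mm below the knob centre, 125 mm above the caddy's underside. Below it the bare 10 mm rod runs 83 mm down to the level of the tray's rim.
- seat (a point): Centre of the seat in the steel fork at the arm's free end, on the plate's upper face, where the collar's underside is to rest; about 0.27 m over the bench unloaded. The frame stays level as the arm sinks: x from the slot's mouth towards the post, z up. Lips 6 mm high stand round the seat, front, sides and back, 22 mm from its centre, leaving the collar 4 mm of play.
- fork_mouth (a point): Middle of the open mouth of the fork's slot, at the upper face of the plate, 31 mm from the seat centre. Plate 64 mm wide, 6 mm thick; slot for the rod 16 mm wide, closed 9 mm beyond the seat centre. To enter, carry the collar more than 6 mm over the plate, slide the rod in through the mouth along the seat's +x, then lower.
- balance_arm (a joint): Angle (rad) of the arm's 180 mm parallel links: -0.25 unloaded (raised, upper stop), 0 level, positive below level, 0.35 lower stop; pivot 215 mm up. The caddy's unknown weight sinks it well clear of both stops. While the caddy is held the arm stays where the gripper has it: only the force on the tool tells how much weight the arm has taken.
- jam_jar: Empty glass jam jar, 68 mm across, 100 mm tall, standing on the bench; origin at the centre of its underside. Leave alone.
- hammer: Claw hammer with red handle, 280 mm long, lying; origin in its underside, x along it. Leave alone.
- spanner: Steel adjustable spanner, 200 mm long, lying; origin in its underside, x along it. Leave alone.
- hoof_pick: Yellow plastic hoof pick, 150 mm long, lying; origin in its underside, x along it. Leave alone.
- link_end (a point): Upper pivot joining links and fork, 45 mm behind the seat centre (towards the post), 8 mm below the plate's upper face. Post 247 mm tall, 225 mm from the seat. A spring holds the arm up: it sinks from about 1 N at the seat, then about 11 mm per newton, little damped. It sinks along an arc: between raised and level the seat also moves 5.6 mm outwards (its -x), then back below level.
There are look-alikes about, which are no part of the job. There is more than one size of the part that bears caddy_knob; the job needs the middle-sized.

How it is judged:
On the way, in this order (a step that is already met when the one before it is completed fails the run):
1. the caddy is lifted clear of the bench by the gripper (height (world z) of caddy_base above 0.035 m and contact force between the fingers and caddy above 1 N), for 0.1 s.
2. the collar is down in the seat and the arm carries weight and is still, with the caddy yet held (distance between caddy_collar and seat below 0.007 m and contact force between caddy and fork above 2 N and contact force between the fingers and caddy above 0.5 N and velocity of joint balance_arm between -0.1 and 0.1 rad/s), for 0.2 s.
At the end, for the whole second after the job is handed in: The collar's underside rests in the seat (centres within 7 mm), the caddy hangs within 0.12 rad of upright, carried by the arm, caddy slower than 0.05 m/s and the arm slower than 0.1 rad/s (distance between caddy_collar and seat below 0.007 m and angle between caddy_knob's own z axis and vertical below 0.12 rad and contact force between caddy and fork above 2 N and linear speed of caddy below 0.05 m/s and velocity of joint balance_arm between -0.1 and 0.1 rad/s); the robot touches nothing.
It fails at once if the arm drops or springs up (faster than 0.45 rad/s, 80 mm/s at the seat) (velocity of joint balance_arm above 0.45 rad/s or velocity of joint balance_arm below -0.45 rad/s).
It fails at once if the caddy is pressed into the arm (over 18 N between them) (contact force between caddy and fork above 18 N).
It fails at once if a bystander is moved more than 20 mm (distance of any of jam_jar, hammer, spanner, hoof_pick from where it was at the start of the episode above 0.02 m).
It fails at once if the jam jar is tipped (angle between jam_jar's own z axis and vertical above 0.3 rad).
It also fails if it takes over 72 s, if anything falls off the work surface, if the arm or the gripper's body presses on something with over 40 N, if the wrist force passes 120 N, or if a joint passes its speed limit or range.

## Robot

A 6-joint arm with a two-finger parallel gripper is mounted at the origin on the work surface. World frame = base frame: x ahead of the robot, y to its left, z up, the work surface at z = 0. Lengths are in m, angles in rad, forces in N, time in s.
With the tool pointing down it reaches from about 0.25 to 0.725 m from the base axis. Payload 4 kg.
Tool frame: the origin (TCP) lies midway between the tips of the shut fingers; the grasp point (between the pads) lies 19 mm behind it; z points along the fingers, y is the direction in which the jaws open and shut (so a half turn about z gives the same grasp; the last joint's range is limited). The gripper opens to 85 mm and grips with 20 to 120 N. Pads are 22 mm wide; open, the fingers measure 114 mm over their backs; the gripper's body (76 mm by 85 mm) begins 54 mm behind the grasp point. The pads swing forward as they close: fully open they stand 13 mm farther back than shut.
Start: joints at [1.132, 0.241, 0.005, 1.335, 0, 1.571], TCP at [0.212, 0.453, 0.231] pointing down, gripper open.
Joint ranges: [-2.72, 2.72], [-1.05, 1.87], [-1.09, 1.28], [-1.99, 2.15], [-1.42, 1.44], [-3.14, 3.14]. Speed limits (rad/s): [2.79, 2.79, 3.14, 3.14, 3.14, 3.14].

## Interface

Orientations are given as a unit quaternion [x, y, z, w].
In Python, from workcell import bot gives the robot as it stands.
- The arm moves only by the shell command python3 -m inch 'ROWS'. ROWS is JSON, a list of rows, each a list of 5 numbers: the shift along the tool's x, y, z scaled (see below), then the turn about the tool's z scaled (see below), then the closure, from 0 (fully open) to 1 (shut). A call has 1 to 10 rows; each row is the pose to reach, as a shift and turn from the pose commanded when the call began, along the tool's axes at that moment; what a row does not reach only later rows make up. The controller multiplies each number of a shift by 100 cm and each number of a turn by 120 degrees. A row lasts 1/8 s, in which the tool goes at most 62.5 mm and 10.7 degrees, less where a joint would pass 70% of its speed; a pose out of reach is approached as far as the arm can. A call with a number of a shift or a turn outside -1 to 1 is refused whole. A call with a gripper value outside its range is refused whole. The fingers move at their own pace and stop on an object; the grip force is fixed at half the most. Time passes only in rows, so rows that repeat a pose let the fingers close. It gives the time, the measured TCP pose, the force and the opening at its end, in the units of the state.
- bot.get_obs(): the state, without advancing time (a new reading comes with each control period).
- bot.camera(name): name is "scene" or "top"; returns the picture (420x560x3 uint8, red, green, blue); there is no depth.
- bot.calibration(name): a dict with "intrinsics" (3x3 intrinsics, pixels), "k1" (the pictures are not rectified: a ray, as slopes to the right and down, at radius r is drawn at 1 + k1 r^2 times it, then the intrinsics apply), "xyz" and "attitude" of the camera in the world. Camera axes: x right, y down, z forward; pixel columns grow to the right and rows downward; lengths in m; the calibration is good to about 2 mm. A picture is of the moment at which its call begins. calibration takes no time and is no camera call.
- bot.job_done(): hands the job in, once; it reports no verdict.
Trained networks look in the newest picture that a camera, given by its name, has taken for a name from the list of things; names that differ only in an ending like _2 or _b are one class to them, and where a whole thing is asked for, a point or a joint stands for the part that bears it (a point fixed in the world has none). Each returns a list of dicts, best first, with "score" (0 to 1); they miss things now and then, are a little off and sometimes report something else, mostly with a low value. They report only what shows in the picture. A call takes as long as a camera call. They do not tell look-alikes from the thing itself.
- bot.masks_of(camera, target): "pixels" (420x560 bool, what is visible of it) and "extent" ([left, top, width, height] as shares, 0 to 1, of the picture: columns of its width, rows of its height, round what is visible of it).
- bot.spot_point(camera, target): "point" ([column, row] as shares, 0 to 1, of the picture: columns of its width, rows of its height: a listed point, or the origin of a listed thing).
The state is a dict: "clock": time; "joint_pos": joint angles; "joint_vel": joint speeds; "tau": joint torques, N m; "eef_pos": TCP position; "tool_rot": TCP orientation; "ft_force": force on the tool from outside, world axes, zero at the start; "ft_torque": the same for the moment, N m; "grip_width": finger opening in m.
Only numpy, scipy, OpenCV 4.12 (cv2) and the standard library are available. Lean on these libraries where they do the work, as an engineer would, in place of code of your own. Each camera call takes 0.05 s, during which the arm holds its last target.

## Working session

There is one attempt and no reset: what is moved stays moved. The work goes in short steps, Python scripts to look and compute and a shell command to move; the robot and the scene stay as the last step left them, time stands still between calls to the robot, and variables do not carry over. Pictures are saved under pics/ and viewed, and the job is handed in when it is done.

```bash
ls; mkdir -p pics
cat > h.py <<'E'
import numpy as np, cv2
from workcell import bot
from scipy.spatial.transform import Rotation as R
from scipy.optimize import least_squares
def cal(n):
    c=bot.calibration(n); return c
def rot(c):
    a=np.array(c["attitude"],float)
    return a if a.shape==(3,3) else R.from_quat(a).as_matrix()
def proj(n,p):
    c=cal(n); q=rot(c).T@(np.array(p,float)-np.array(c["xyz"]))
    s=q[:2]/q[2]; s=s*(1+c["k1"]*(s@s)); K=np.array(c["intrinsics"])
    return K[:2,:2]@s+K[:2,2]
def tri(uvs): # dict name->(u,v)
    f=lambda p: np.concatenate([proj(n,p)-np.array(u) for n,u in uvs.items()])
    r=least_squares(f,[0.45,0,0.1]); return r.x,np.abs(r.fun).max()
def atz(n,u,z):
    f=lambda p: proj(n,[p[0],p[1],z])-np.array(u)
    return least_squares(f,[0.45,0]).x
def px(pt): return np.array(pt)*[560,420]
E
python3 - <<'E'
from h import *
for n in("scene","top"):
    cv2.imwrite(f"pics/{n}0.png",bot.camera(n)[:,:,::-1]); print(n,cal(n))
    for t in("caddy_knob","caddy_base","caddy_collar","seat","fork_mouth","link_end","jam_jar","hammer","spanner","hoof_pick"):
        print(t,[(round(d["score"],2),px(d["point"]).round(1).tolist()) for d in bot.spot_point(n,t)])
print(bot.get_obs())
E
```

```text
pics
scene {'intrinsics': array([[452.46220391,   0.        , 282.39015966],
       [  0.        , 452.46220391, 211.64593454],
       [  0.        ,   0.        ,   1.        ]]), 'k1': -0.07033845451388956, 'xyz': array([ 1.1154778 , -0.18329649,  1.12671136]), 'attitude': array([ 0.77471366,  0.57008262, -0.1660583 , -0.2173688 ])}
caddy_knob [(0.97, [201.7, 224.9]), (0.66, [159.6, 144.4]), (0.66, [277.6, 240.4])]
caddy_base [(0.86, [211.8, 250.7]), (0.65, [175.4, 189.4]), (0.57, [278.7, 255.6])]
caddy_collar [(0.83, [281.1, 243.7]), (0.75, [163.7, 156.2]), (0.56, [203.5, 228.8])]
seat [(0.89, [331.9, 177.7])]
fork_mouth [(0.82, [326.2, 168.9])]
link_end [(0.67, [341.4, 191.4])]
jam_jar [(0.83, [197.4, 328.4])]
hammer [(0.88, [130.3, 265.7])]
spanner [(0.76, [415.7, 181.2])]
hoof_pick [(0.6, [253.6, 291.9])]
top {'intrinsics': array([[497.06340059,   0.        , 280.38301422],
       [  0.        , 497.06340059, 209.06616096],
       [  0.        ,   0.        ,   1.        ]]), 'k1': 0.01195482340916571, 'xyz': array([0.27417738, 0.00269525, 1.30017572]), 'attitude': array([-0.68
[... 529 characters left out ...]
ick [(0.72, [317.5, 165.6])]
{'clock': 1.1, 'joint_pos': array([ 1.13198168e+00,  2.40616960e-01,  4.99203571e-03,  1.33514628e+00,
       -1.18731787e-05,  1.57080059e+00]), 'joint_vel': array([-0.00023437, -0.00118379, -0.00097792, -0.00151504, -0.00121052,
        0.00014623]), 'tau': array([-4.85215387e-04, -3.72221589e+01,  2.52694291e+01,  1.26479896e-03,
       -1.13331107e-04, -8.62645464e-06]), 'eef_pos': array([0.21244391, 0.45264197, 0.23129494]), 'tool_rot': array([2.17653273e-01, 9.76026154e-01, 1.09657281e-05, 8.52770430e-06]), 'ft_force': array([-0.09778544,  0.9885096 , -0.5586704 ]), 'ft_torque': array([0.06031111, 0.03417591, 0.02168059]), 'grip_width': 0.08547023157465805}
```

View pics/scene0.png

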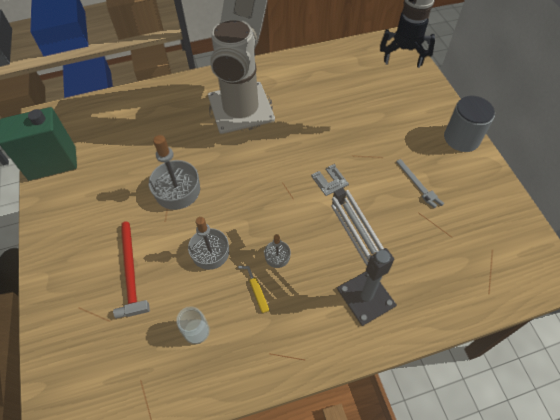

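View pics/top0.png

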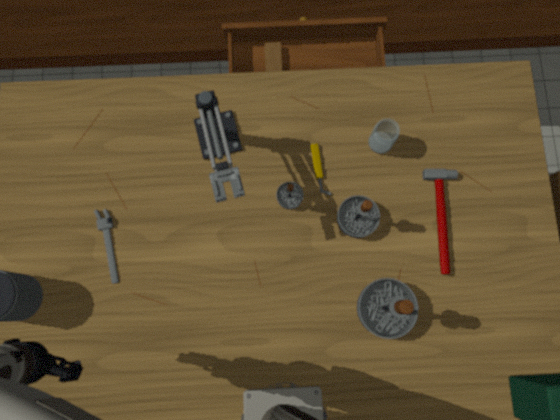

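Run:
```python
from h import *
pr=lambda a:print(a[0].round(4),round(a[1],2))
S=dict(scene=None)
for nm,s,t in [("knobA",(201.7,224.9),(368.6,208.2)),("baseA",(211.8,250.7),(353.1,218.8)),
 ("knobB",(159.6,144.4),(405.2,305.4)),("baseB",(175.4,189.4),(382.5,308.2)),("colB",(163.7,156.2),(400.5,308.3)),
 ("knobC",(277.6,240.4),(291.9,185.0)),("baseC",(278.7,255.6),(287.4,198.5)),("colC",(281.1,243.7),(293.1,190.8)),
 ("seat",(331.9,177.7),(226.3,181.3)),("mouth",(326.2,168.9),(228.9,201.8)),("link",(341.4,191.4),(220.3,166.9)),
 ("jar",(197.4,328.4),(379.1,140.6)),("hammer",(130.3,265.7),(438.6,223.5)),("spanner",(415.7,181.2),(111.5,247.4)),("hoof",(253.6,291.9),(317.5,165.6))]:
    print(nm,end=" ");pr(tri(dict(scene=s,top=t)))
```

```text
knobA [ 0.5102 -0.2211  0.1487] 1.22
baseA [ 0.5123 -0.211   0.004 ] 0.92
knobB [ 0.28   -0.2712  0.2176] 0.47
baseB [ 0.2765 -0.2694  0.0033] 1.76
colB [ 0.2745 -0.2733  0.1625] 0.07
knobC [ 0.5869 -0.0452  0.1047] 0.78
baseC [ 0.5778 -0.0383 -0.0043] 0.33
colC [ 0.5813 -0.0421  0.0734] 3.52
seat [0.5564 0.0999 0.2766] 0.39
mouth [0.516  0.0992 0.2591] 1.48
link [0.5921 0.1122 0.2651] 0.12
jar [ 0.7221 -0.2946  0.0188] 0.36
hammer [ 0.4895 -0.4371  0.0018] 0.92
spanner [0.4667 0.4299 0.0048] 0.57
hoof [ 0.6636 -0.1292  0.0012] 2.0
```

Run:
```python
from h import *
a=cv2.imread("pics/scene0.png");b=cv2.imread("pics/top0.png")
z=lambda im,x,y,w,h,k:cv2.resize(im[y:y+h,x:x+w],None,fx=k,fy=k,interpolation=cv2.INTER_CUBIC)
cv2.imwrite("pics/c1.png",np.hstack([z(a,300,155,66,55,6),z(b,195,150,66,55,6)]))
cv2.imwrite("pics/c2.png",np.hstack([z(a,175,205,66,70,6),z(b,327,180,66,70,6)]))
for n in("scene","top"):
    bot.camera(n)
    for d in bot.masks_of(n,"caddy_knob"):
        m=d["pixels"]; ys,xs=np.nonzero(m); print(n,"cad",round(d["score"],2),m.sum(),xs.min(),xs.max(),ys.min(),ys.max())
```

```text
scene cad 0.98 587 265 290 234 267
scene cad 0.91 1452 188 227 217 269
scene cad 0.64 2318 149 199 136 208
top cad 0.75 1400 337 379 196 237
top cad 0.67 583 276 303 183 209
top cad 0.6 2897 357 418 278 338
top cad 0.38 847 368 399 118 153
```

View pics/c1.png

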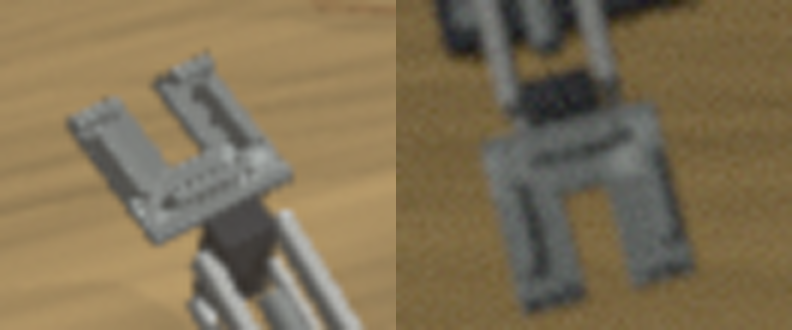

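View pics/c2.png

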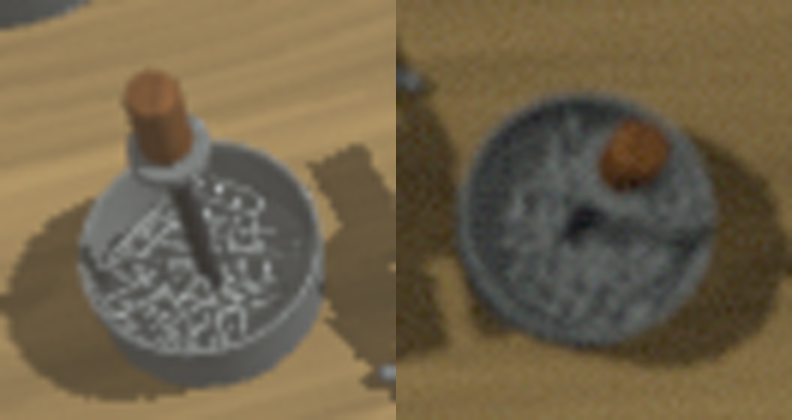

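Run:
```python
from h import *
pr=lambda s,a:print(s,a[0].round(4),round(a[1],2))
pr("knobtop",tri(dict(scene=(200.3,220.3),top=(367.7,204.7))))
print(atz("top",(367.7,204.7),.177),atz("scene",(200.3,220.3),.177),"rim",atz("top",(358.8,216.7),.042))
T=lambda x,y:((x-396)/6+195-.42,y/6+150-.42); S=lambda x,y:(x/6+300-.42,y/6+155-.42)
# fork-frame points (x toward post, y left), top-face corners
obs=[("top",T(528,308),"FL"),("top",T(692,272),"FR"),("top",T(652,103),"BR"),("top",T(485,148),"BL"),
("top",T(583,298),"ML"),("top",T(635,285),"MR"),
("scene",S(68,122),"FR"),("scene",S(210,52),"FL"),("scene",S(292,175),"BL"),("scene",S(158,243),"BR"),("scene",S(122,97),"MR"),("scene",S(153,85),"ML")]
def pts(q):
    L=q[4];d=dict(FL=(-31,32),FR=(-31,-32),BR=(L,-32),BL=(L,32),ML=(-31,8),MR=(-31,-8))
    c,s=np.cos(q[3]),np.sin(q[3])
    return {k:np.array([q[0]+(c*x-s*y)/1e3,q[1]+(s*x+c*y)/1e3,q[2]]) for k,(x,y) in d.items()}
f=lambda q:np.concatenate([proj(n,pts(q)[k])-u for n,u,k in obs])
r=least_squares(f,[.553,.1,.27,.17,35],x_scale=[.01,.01,.01,.1,10],loss="soft_l1")
print(r.x.round(4));print(f(r.x).reshape(-1,2).round(1).tolist())
# post top
pr("post",tri(dict(scene=(379,258),top=(206,97))))
q=r.x;print("expected post xy",q[:2]+.225*np.array([np.cos(q[3]),np.sin(q[3])]))
```

```text
knobtop [ 0.513  -0.2177  0.1741] 0.1
[ 0.5123754  -0.21688097] [ 0.51471335 -0.21780161] rim [ 0.51045954 -0.21765633]
[ 0.5515  0.0985  0.2662  0.2079 33.0314]
[[-0.7, 1.0], [1.2, -0.3], [0.8, 0.0], [-0.3, -0.3], [1.1, -0.1], [-0.3, 0.3], [0.4, 0.1], [-0.3, 1.1], [0.8, -0.3], [-0.2, -0.4], [0.1, 0.2], [0.7, -0.4]]
post [0.7658 0.1394 0.241 ] 1.9
expected post xy [0.77167511 0.14497273]
```

```bash
python3 -m inch '[[-0.445,-0.383,0,-0.301,0],[-0.445,-0.383,0,-0.301,0],[-0.445,-0.383,0,-0.301,0],[-0.445,-0.383,0,-0.301,0],[-0.445,-0.383,0,-0.301,0],[-0.445,-0.383,0,-0.301,0],[-0.445,-0.383,0,-0.301,0],[-0.445,-0.383,0,-0.301,0],[-0.445,-0.383,0,-0.301,0],[-0.445,-0.383,0,-0.301,0]]'
cat >> h.py <<'E'
def st():
    o=bot.get_obs(); Rm=R.from_quat(o["tool_rot"]).as_matrix()
    print("t",round(o["clock"],2),"p",o["eef_pos"].round(4),"x",Rm[:,0].round(3),"y",Rm[:,1].round(3),"f",o["ft_force"].round(2),"w",round(o["grip_width"],4),"yaw_y",round(float(np.degrees(np.arctan2(Rm[1,1],Rm[0,1]))),2))
    return o["eef_pos"],Rm
def to(p):
    e,Rm=st(); print("shift",(Rm.T@(np.array(p)-e)).round(4))
E
python3 -c "
from h import *
to([.5125,-.2175,.231])"
```

```text
clock: 2.55
eef_pos: [0.4533, -0.0858, 0.2314]
tool_rot: [-0.094, 0.996, -0.0, 0.0]
ft_force: [0.4, 0.7, -0.0]
grip_width: 0.0853
t 2.55 p [ 0.4533 -0.0858  0.2314] x [-0.982 -0.188 -0.001] y [-0.188  0.982 -0.   ] f [ 0.36  0.65 -0.04] w 0.0853 yaw_y 100.84
shift [-0.0334 -0.1405  0.0005]
```

```bash
python3 -m inch '[[-0.033,-0.14,0,0,0],[-0.033,-0.14,0,0,0],[-0.033,-0.14,0,0,0],[-0.033,-0.14,0,0,0],[-0.033,-0.14,0,0,0],[-0.033,-0.14,0,0,0]]'
python3 -c "
from h import *
to([.5125,-.2175,.231])
for n in ('scene','top'): cv2.imwrite(f'pics/{n}1.png',bot.camera(n)[:,:,::-1])
a=cv2.imread('pics/scene1.png');cv2.imwrite('pics/d1.png',cv2.resize(a[150:300,130:300],None,fx=4,fy=4))"
```

```text
clock: 3.3
eef_pos: [0.5114, -0.2131, 0.2316]
tool_rot: [-0.096, 0.995, 0.0, 0.0]
ft_force: [0.0, -0.8, -0.6]
grip_width: 0.0853
t 3.3 p [ 0.5114 -0.2131  0.2316] x [-0.981 -0.192 -0.   ] y [-0.192  0.981  0.   ] f [ 0.01 -0.77 -0.57] w 0.0853 yaw_y 101.07
shift [-0.0003 -0.0045  0.0006]
```

View pics/d1.png

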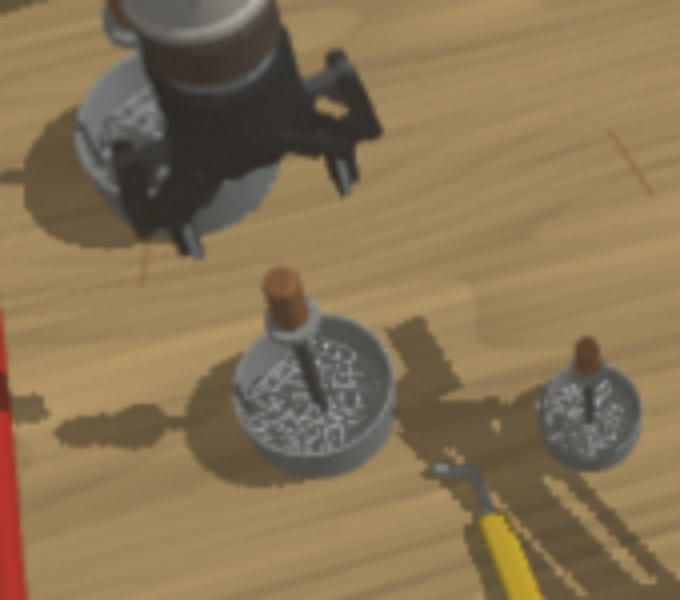

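```bash
python3 -m inch '[[0,-0.004,0.03,0,0],[0,-0.004,0.06,0,0],[0,-0.004,0.075,0,0],[0,-0.004,0.091,0,0],[0,-0.004,0.091,0,0],[0,-0.004,0.091,0,0.1],[0,-0.004,0.091,0,0.3]]'
python3 -c "
from h import *
to([.5125,-.2175,.14])
for n in ('scene','top'): cv2.imwrite(f'pics/{n}2.png',bot.camera(n)[:,:,::-1])
a=cv2.imread('pics/scene2.png');cv2.imwrite('pics/d2.png',cv2.resize(a[170:300,130:270],None,fx=5,fy=5))"
```

```text
clock: 4.28
eef_pos: [0.5131, -0.2184, 0.1415]
tool_rot: [-0.096, 0.995, -0.0, 0.001]
ft_force: [-0.5, -0.4, 0.3]
grip_width: 0.0608
t 4.28 p [ 0.5131 -0.2184  0.1415] x [-0.982 -0.191 -0.002] y [-0.191  0.982 -0.001] f [-0.49 -0.35  0.32] w 0.0608 yaw_y 100.99
shift [0.0004 0.001  0.0015]
```

View pics/d2.png

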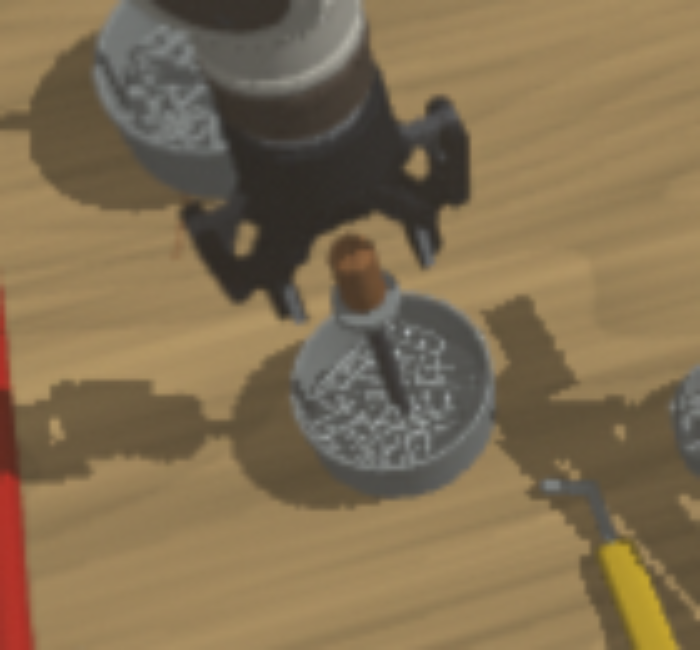

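```bash
python3 -m inch '[[0,0,0,0,0.6],[0,0,0,0,0.8],[0,0,0,0,1],[0,0,0,0,1],[0,0,0,0,1],[0,0,0,0,1]]'
python3 -m inch '[[0,0,-0.01,0,1],[0,0,-0.03,0,1],[0,0,-0.06,0,1],[0,0,-0.1,0,1],[0,0,-0.14,0,1],[0,0,-0.17,0,1],[0,0,-0.17,0,1],[0,0,-0.17,0,1],[0,0,-0.17,0,1]]'
python3 -c "
from h import *
st()
for n in ('scene','top'): cv2.imwrite(f'pics/{n}3.png',bot.camera(n)[:,:,::-1])
st()
"
```

```text
clock: 5.12
eef_pos: [0.5125, -0.2182, 0.1406]
tool_rot: [-0.096, 0.995, -0.0, 0.0]
ft_force: [-1.5, 0.6, 3.9]
grip_width: 0.0226
clock: 6.25
eef_pos: [0.5114, -0.2178, 0.3078]
tool_rot: [-0.096, 0.995, 0.001, -0.002]
ft_force: [0.1, -1.2, -6.8]
grip_width: 0.0226
t 6.25 p [ 0.5114 -0.2178  0.3078] x [-0.982 -0.19   0.004] y [-0.19   0.982  0.003] f [ 0.1  -1.17 -6.76] w 0.0226 yaw_y 100.98
t 6.35 p [ 0.5117 -0.218   0.3086] x [-0.982 -0.19   0.003] y [-0.19   0.982  0.002] f [ 0.57 -0.21 -6.32] w 0.0227 yaw_y 100.98
```

View pics/scene3.png

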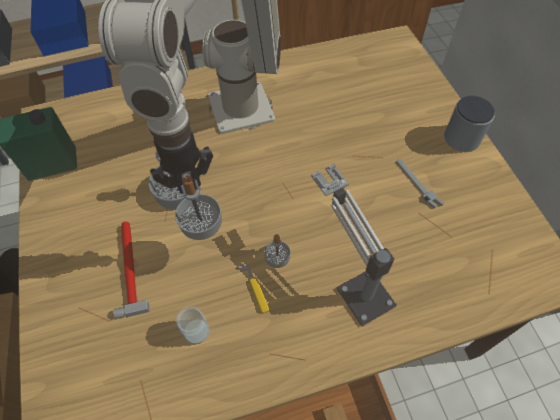

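```bash
python3 -m inch '[[-0.001,0.02,0,0,1],[-0.002,0.06,0,0,1],[-0.004,0.1,0,0,1],[-0.005,0.15,0,0,1],[-0.006,0.2,0,0,1],[-0.008,0.24,0,0,1],[-0.01,0.28,0,0,1],[-0.01,0.3,0,0,1],[-0.01,0.303,0,0,1],[-0.01,0.303,0,0,1]]'
python3 - <<'E'
from h import *
st()
for n in("scene","top"):
    cv2.imwrite(f"pics/{n}4.png",bot.camera(n)[:,:,::-1])
    for t in("caddy_knob","caddy_base","caddy_collar","seat","fork_mouth","link_end"):
        print(n,t,[(round(d["score"],2),px(d["point"]).round(1).tolist()) for d in bot.spot_point(n,t)])
st()
a=cv2.imread("pics/scene4.png");b=cv2.imread("pics/top4.png")
z=lambda im,x,y,w,h,k:cv2.resize(im[y:y+h,x:x+w],None,fx=k,fy=k,interpolation=cv2.INTER_CUBIC)
cv2.imwrite("pics/d4.png",np.hstack([z(a,250,120,110,120,3.6),z(b,190,150,110,120,3.6)]))
E
```

```text
clock: 7.6
eef_pos: [0.4642, 0.0811, 0.3103]
tool_rot: [-0.096, 0.995, -0.0, -0.0]
ft_force: [-0.3, -0.8, -6.3]
grip_width: 0.0227
t 7.6 p [0.4642 0.0811 0.3103] x [-0.982 -0.191  0.   ] y [-0.191  0.982 -0.001] f [-0.28 -0.76 -6.32] w 0.0227 yaw_y 101.01
scene caddy_knob [(0.9, [276.1, 240.1]), (0.72, [160.4, 144.0]), (0.56, [314.4, 138.7])]
scene caddy_base [(0.91, [309.2, 177.2]), (0.75, [276.8, 255.6]), (0.67, [175.0, 189.6])]
scene caddy_collar [(0.81, [162.7, 154.7]), (0.68, [311.8, 147.0]), (0.67, [310.2, 139.5]), (0.56, [277.8, 240.0])]
scene seat [(0.93, [328.9, 177.8]), (0.53, [310.6, 178.2])]
scene fork_mouth [(0.87, [323.1, 168.6])]
scene link_end [(0.66, [340.6, 191.6])]
top caddy_knob [(0.83, [402.6, 306.8]), (0.3, [318.7, 164.5])]
top caddy_base [(0.82, [288.4, 197.6]), (0.64, [384.7, 309.2])]
top caddy_collar [(0.82, [402.7, 304.1]), (0.79, [291.5, 187.3])]
top seat []
top fork_mouth []
top link_end []
t 8.3 p [0.4645 0.0811 0.3103] x [-0.982 -0.19   0.   ] y [-0.19   0.982  0.   ] f [ 0.17 -0.68 -6.05] w 0.0226 yaw_y 100.98
```

View pics/d4.png

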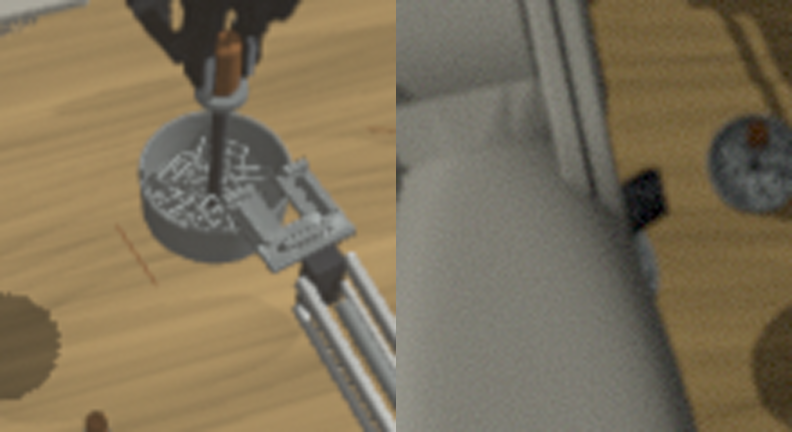

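Run:
```python
from h import *
e,Rm=st()
for dz,l in((-.0156,"col under"),(-.0076,"col top"),(.0364,"knob top"),(-.1406+.042,"rim"),(-.0156-.083,"rodbot")):
    print(l,proj("scene",e+[0,0,dz]).round(1))
print("dpx/dmm xhat",(proj("scene",e+Rm@[-.01,0,0])-proj("scene",e)).round(1),"y",(proj("scene",e+Rm@[0,.01,0])-proj("scene",e)).round(1))
for t in ("caddy_knob",):
    for d in bot.masks_of("scene",t):
        m=d["pixels"];ys,xs=np.nonzero(m);print(d["score"],m.sum(),xs.min(),xs.max(),ys.min(),ys.max())
a=cv2.imread("pics/scene4.png")
cv2.imwrite("pics/d5.png",cv2.resize(a[115:195,280:370],None,fx=8,fy=8,interpolation=cv2.INTER_CUBIC)[:600])
```

```text
t 8.3 p [0.4645 0.0811 0.3103] x [-0.982 -0.19   0.   ] y [-0.19   0.982  0.   ] f [ 0.17 -0.68 -6.05] w 0.0226 yaw_y 100.98
col under [311.2 145.4]
col top [311.3 143.2]
knob top [312.2 130.6]
rim [309.7 166.6]
rodbot [309.7 166.6]
dpx/dmm xhat [2.1 2.9] y [ 3.7 -1.5]
0.89 1461 288 330 128 192
0.88 595 264 290 234 266
0.72 2324 150 199 135 209
```

View pics/d5.png

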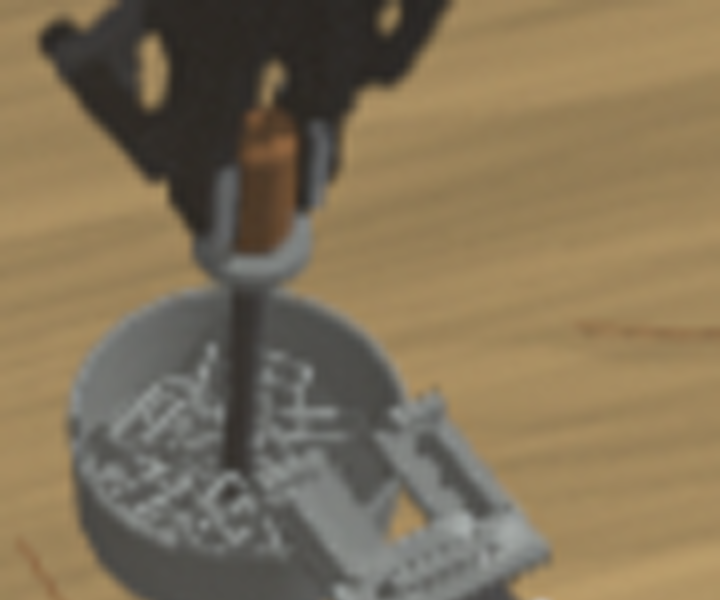

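Run:
```python
from h import *
T=lambda x,y:((x-396)/6+195-.42,y/6+150-.42); S=lambda x,y:(x/6+300-.42,y/6+155-.42)
obs=[("top",T(528,308),"FL"),("top",T(692,272),"FR"),("top",T(652,103),"BR"),("top",T(485,148),"BL"),
("top",T(583,298),"ML"),("top",T(635,285),"MR"),
("scene",S(68,122),"FR"),("scene",S(210,52),"FL"),("scene",S(292,175),"BL"),("scene",S(158,243),"BR"),("scene",S(122,97),"MR"),("scene",S(153,85),"ML")]
for cam in("scene","top"):
  for z in(.2675,.2705):
    def pts(q):
        L=33;d=dict(FL=(-31,32),FR=(-31,-32),BR=(L,-32),BL=(L,32),ML=(-31,8),MR=(-31,-8))
        c,s=np.cos(q[2]),np.sin(q[2])
        return {k:np.array([q[0]+(c*x-s*y)/1e3,q[1]+(s*x+c*y)/1e3,z]) for k,(x,y) in d.items()}
    f=lambda q:np.concatenate([proj(n,pts(q)[k])-u for n,u,k in obs if n==cam])
    r=least_squares(f,[.553,.1,.19],x_scale=[.01,.01,.1]);print(cam,z,r.x.round(4),np.abs(r.fun).max().round(2))
```

```text
scene 0.2675 [0.5521 0.0976 0.2086] 1.09
scene 0.2705 [0.5541 0.0966 0.2085] 1.04
top 0.2675 [0.5515 0.0991 0.2058] 1.04
top 0.2705 [0.5507 0.0988 0.2058] 1.07
```

```bash
python3 -m inch '[[-0.01,0,0.005,0,1],[-0.02,0,0.01,0,1],[-0.03,0,0.0145,0,1],[-0.04,0,0.0145,0,1],[-0.05,0,0.0145,0,1],[-0.06,0,0.0145,0,1],[-0.065,0,0.0145,0,1],[-0.065,0,0.0145,0,1]]'
python3 - <<'E'
from h import *
st()
cv2.imwrite(f"pics/scene6.png",bot.camera("scene")[:,:,::-1])
to([.552,.0982,.2955])
a=cv2.imread("pics/scene6.png")
cv2.imwrite("pics/d6.png",cv2.resize(a[125:215,290:390],None,fx=6.5,fy=6.5,interpolation=cv2.INTER_CUBIC))
E
```

```text
clock: 9.35
eef_pos: [0.5286, 0.0936, 0.2957]
tool_rot: [-0.096, 0.995, 0.0, -0.0]
ft_force: [-0.2, -0.3, -6.3]
grip_width: 0.0229
t 9.35 p [0.5286 0.0936 0.2957] x [-0.982 -0.19   0.   ] y [-0.19   0.982  0.   ] f [-0.25 -0.35 -6.27] w 0.0229 yaw_y 100.98
t 9.4 p [0.5282 0.0935 0.2957] x [-0.982 -0.19   0.001] y [-0.19   0.982  0.   ] f [-0.5  -0.09 -6.85] w 0.0223 yaw_y 100.98
shift [-0.0243  0.0001  0.0002]
```

View pics/d6.png

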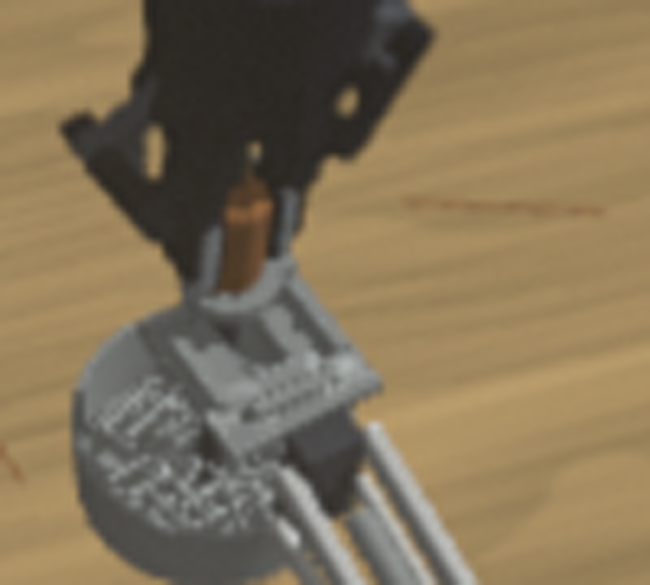

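```bash
python3 -m inch '[[-0.006,0,0,0,1],[-0.012,0,0,0,1],[-0.018,0,0,0,1],[-0.024,0,0,0,1],[-0.024,0,0,0,1],[-0.024,0,0,0,1]]'
python3 - <<'E'
from h import *
st()
cv2.imwrite(f"pics/scene7.png",bot.camera("scene")[:,:,::-1])
to([.552,.0982,.2955])
a=cv2.imread("pics/scene7.png")
cv2.imwrite("pics/d7.png",cv2.resize(a[125:215,290:390],None,fx=6.5,fy=6.5,interpolation=cv2.INTER_CUBIC))
E
```

```text
clock: 10.15
eef_pos: [0.5517, 0.098, 0.2957]
tool_rot: [-0.096, 0.995, -0.0, -0.0]
ft_force: [0.3, -0.1, -6.0]
grip_width: 0.0226
t 10.15 p [0.5517 0.098  0.2957] x [-0.982 -0.19   0.001] y [-0.19   0.982 -0.   ] f [ 0.28 -0.14 -6.02] w 0.0226 yaw_y 100.98
t 10.2 p [0.5517 0.098  0.2957] x [-0.982 -0.19   0.   ] y [-0.19   0.982 -0.   ] f [-0.96  0.23 -4.8 ] w 0.0228 yaw_y 100.98
shift [-0.0004  0.0001  0.0002]
```

View pics/d7.png

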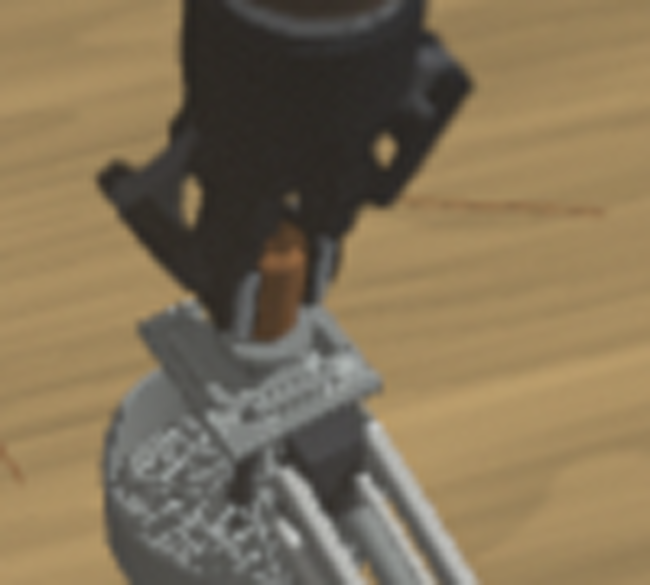

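```bash
for i in 1; do python3 -m inch '[[0,0,0.003,0,1],[0,0,0.006,0,1],[0,0,0.009,0,1],[0,0,0.010,0,1],[0,0,0.011,0,1],[0,0,0.012,0,1],[0,0,0.013,0,1],[0,0,0.014,0,1],[0,0,0.015,0,1],[0,0,0.015,0,1]]'; done
python3 - <<'E'
from h import *
st()
cv2.imwrite(f"pics/scene8.png",bot.camera("scene")[:,:,::-1])
st()
a=cv2.imread("pics/scene8.png")
cv2.imwrite("pics/d8.png",cv2.resize(a[125:215,290:390],None,fx=6.5,fy=6.5,interpolation=cv2.INTER_CUBIC))
E
```

```text
clock: 11.45
eef_pos: [0.5518, 0.0981, 0.2808]
tool_rot: [-0.096, 0.995, -0.0, -0.0]
ft_force: [-1.5, 0.1, -4.7]
grip_width: 0.0224
t 11.45 p [0.5518 0.0981 0.2808] x [-0.982 -0.19   0.   ] y [-0.19   0.982 -0.   ] f [-1.49  0.14 -4.7 ] w 0.0224 yaw_y 100.98
t 11.5 p [0.5518 0.0981 0.2809] x [-0.982 -0.19   0.   ] y [-0.19   0.982 -0.   ] f [-0.09 -0.86 -4.19] w 0.0227 yaw_y 100.98
```

View pics/d8.png

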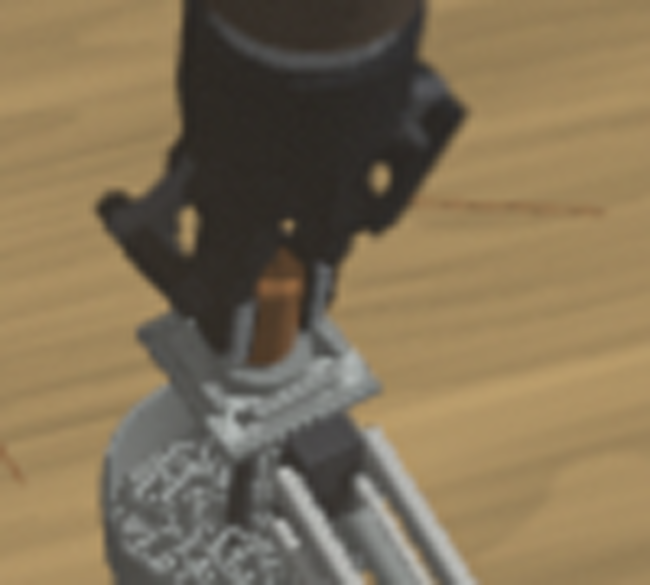

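```bash
python3 -m inch '[[0.0005,0,0.002,0,1],[0.0009,0,0.004,0,1],[0.0014,0,0.006,0,1],[0.0018,0,0.008,0,1],[0.0022,0,0.010,0,1],[0.0025,0,0.012,0,1],[0.0028,0,0.014,0,1],[0.0031,0,0.016,0,1],[0.0031,0,0.016,0,1],[0.0031,0,0.016,0,1]]'
python3 - <<'E'
from h import *
st()
cv2.imwrite(f"pics/scene9.png",bot.camera("scene")[:,:,::-1])
st()
a=cv2.imread("pics/scene9.png")
cv2.imwrite("pics/d9.png",cv2.resize(a[125:215,290:390],None,fx=6.5,fy=6.5,interpolation=cv2.INTER_CUBIC))
E
```

```text
clock: 12.75
eef_pos: [0.5489, 0.0975, 0.2649]
tool_rot: [-0.096, 0.995, -0.0, 0.0]
ft_force: [-0.7, -0.4, -2.7]
grip_width: 0.0229
t 12.75 p [0.5489 0.0975 0.2649] x [-0.982 -0.19  -0.   ] y [-0.19   0.982 -0.   ] f [-0.72 -0.43 -2.75] w 0.0229 yaw_y 100.98
t 12.8 p [0.5489 0.0975 0.2649] x [-0.982 -0.19  -0.   ] y [-0.19   0.982 -0.   ] f [-0.39 -0.84 -2.81] w 0.0225 yaw_y 100.98
```

View pics/d9.png

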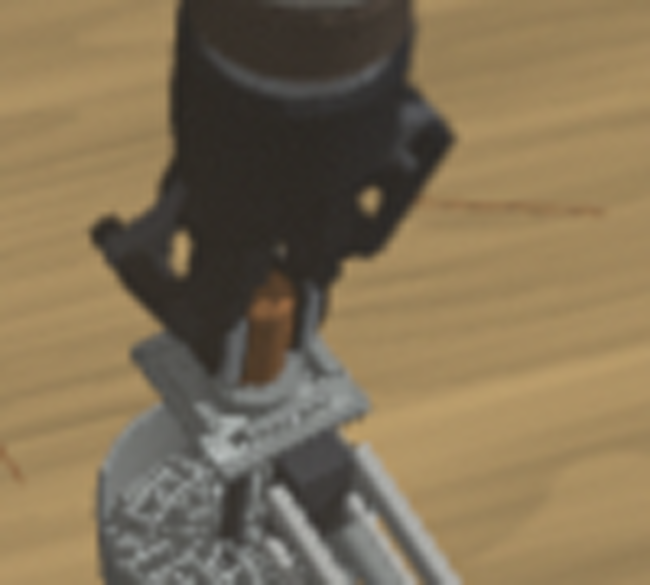

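```bash
cat >> h.py <<'E'
def favg(n=15):
    F=[];
    for _ in range(n): bot.camera("top"); F.append(bot.get_obs()["ft_force"])
    F=np.array(F); print("favg",F.mean(0).round(2),"sem",(F.std(0)/n**.5).round(2))
E
python3 -m inch '[[0.0003,0,0.002,0,1],[0.0006,0,0.004,0,1],[0.0008,0,0.006,0,1],[0.001,0,0.008,0,1],[0.0012,0,0.010,0,1],[0.0014,0,0.012,0,1],[0.0016,0,0.014,0,1],[0.0017,0,0.016,0,1],[0.0017,0,0.016,0,1],[0.0017,0,0.016,0,1]]'
python3 - <<'E'
from h import *
favg();st()
E
```

```text
clock: 14.05
eef_pos: [0.5473, 0.0972, 0.249]
tool_rot: [-0.096, 0.995, -0.0, 0.0]
ft_force: [0.5, -1.5, -1.5]
grip_width: 0.0227
favg [ 1.01 -1.02 -1.82] sem [0.15 0.11 0.11]
t 14.8 p [0.5472 0.0971 0.2488] x [-0.982 -0.19  -0.   ] y [-0.19   0.982 -0.   ] f [ 1.64 -0.21 -1.73] w 0.0227 yaw_y 100.98
```

Run:
```python
from h import *
cv2.imwrite(f"pics/scene10.png",bot.camera("scene")[:,:,::-1])
a=cv2.imread("pics/scene10.png")
cv2.imwrite("pics/d10.png",cv2.resize(a[130:220,290:390],None,fx=6.5,fy=6.5,interpolation=cv2.INTER_CUBIC))
```

```text
(no output)
```

View pics/d10.png

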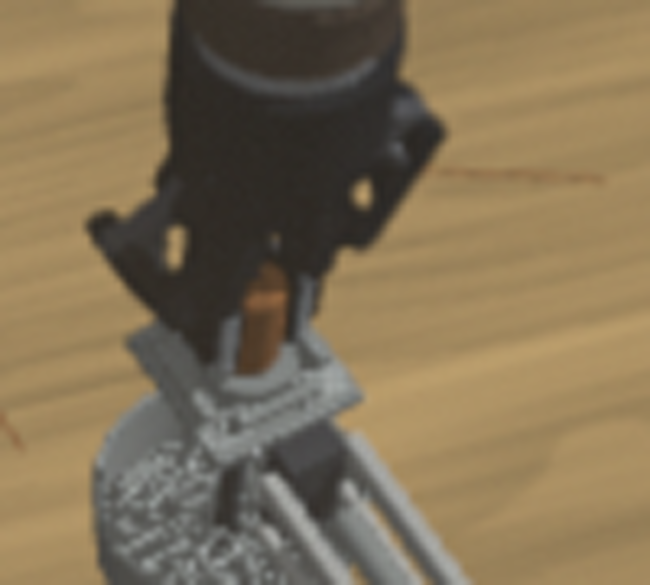

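```bash
python3 -m inch '[[0,0,0.0015,0,1],[0,0,0.003,0,1],[0,0,0.0045,0,1],[0,0,0.006,0,1],[0,0,0.0075,0,1],[0,0,0.009,0,1],[0,0,0.0105,0,1],[0,0,0.012,0,1],[0,0,0.012,0,1],[0,0,0.012,0,1]]'
python3 - <<'E'
from h import *
favg(20);st()
E
```

```text
clock: 16.1
eef_pos: [0.547, 0.0971, 0.2368]
tool_rot: [-0.096, 0.995, -0.0, -0.0]
ft_force: [0.3, -1.8, -0.9]
grip_width: 0.0223
favg [-1.13 -1.93 -0.72] sem [0.12 0.11 0.12]
t 17.1 p [0.547  0.0972 0.2368] x [-0.982 -0.19   0.   ] y [-0.19   0.982 -0.   ] f [-1.36 -1.87  0.22] w 0.0224 yaw_y 100.98
```

```bash
python3 -m inch '[[0,0,0.001,0,1],[0,0,0.002,0,1],[0,0,0.003,0,1],[0,0,0.004,0,1],[0,0,0.004,0,1],[0,0,0.004,0,1]]'
python3 - <<'E'
from h import *
favg(15);print(bot.get_obs()["ft_torque"]);favg(15);st()
cv2.imwrite(f"pics/scene11.png",bot.camera("scene")[:,:,::-1])
a=cv2.imread("pics/scene11.png")
cv2.imwrite("pics/d11.png",cv2.resize(a[135:225,285:385],None,fx=6.5,fy=6.5,interpolation=cv2.INTER_CUBIC))
E
```

```text
clock: 17.85
eef_pos: [0.5471, 0.0972, 0.2328]
tool_rot: [-0.096, 0.995, -0.0, -0.0]
ft_force: [-0.8, -2.2, -0.3]
grip_width: 0.0224
favg [-1.52 -2.15 -0.41] sem [0.1  0.16 0.13]
[-0.48595215  0.31711405 -0.02593559]
favg [-1.71 -2.31 -0.48] sem [0.13 0.14 0.14]
t 19.35 p [0.5471 0.0972 0.2328] x [-0.982 -0.19   0.   ] y [-0.19   0.982  0.   ] f [-2.1  -2.09 -0.24] w 0.0227 yaw_y 100.98
```

View pics/d11.png

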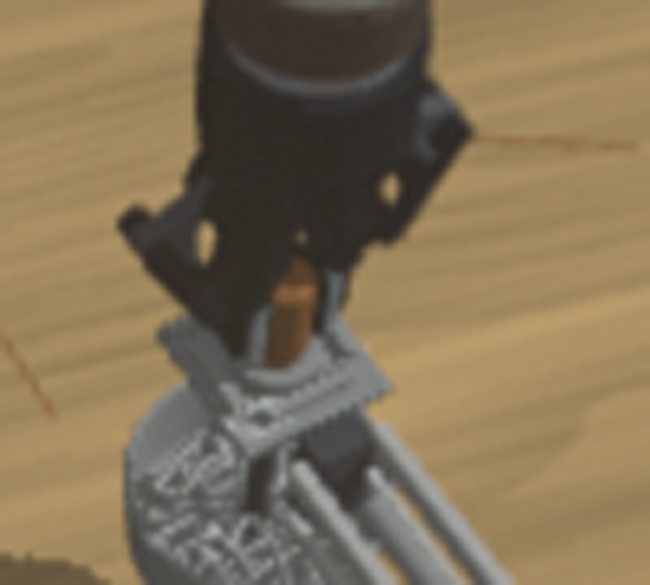

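```bash
python3 -m inch '[[0.0005,-0.0005,0,0,1],[0.001,-0.001,0,0,1],[0.001,-0.001,0,0,1],[0.001,-0.001,0,0,1]]'
python3 - <<'E'
from h import *
favg(15);st()
E
```

```text
clock: 19.9
eef_pos: [0.547, 0.0969, 0.2332]
tool_rot: [-0.096, 0.995, 0.001, 0.001]
ft_force: [2.9, 2.9, 0.6]
grip_width: 0.0226
favg [ 1.88  3.24 -0.33] sem [0.18 0.13 0.14]
t 20.65 p [0.5464 0.096  0.2328] x [-0.982 -0.19  -0.   ] y [-0.19   0.982 -0.   ] f [ 2.65  3.32 -1.53] w 0.0228 yaw_y 100.98
```

```bash
python3 -m inch '[[-0.0002,0.0002,0.0005,0,1],[-0.0004,0.0004,0.001,0,1],[-0.0004,0.0004,0.0015,0,1],[-0.0004,0.0004,0.0015,0,1],[-0.0004,0.0004,0.0015,0,1]]'
python3 - <<'E'
from h import *
favg(30);st()
E
```

```text
clock: 21.28
eef_pos: [0.5465, 0.0961, 0.2312]
tool_rot: [-0.096, 0.995, -0.0, -0.0]
ft_force: [1.0, 0.2, 0.4]
grip_width: 0.0224
favg [ 0.38 -1.79 -0.19] sem [0.11 0.19 0.12]
t 22.77 p [0.5465 0.0963 0.2312] x [-0.982 -0.19   0.   ] y [-0.19   0.982 -0.   ] f [-0.45 -3.67 -0.66] w 0.0226 yaw_y 100.97
```

```bash
python3 - <<'E'
from h import *
for _ in range(3): favg(6)
st()
E
python3 -m inch '[[0,-0.0002,0,0,1],[0,-0.0003,0,0,1],[0,-0.0003,0,0,1]]'
python3 - <<'E'
from h import *
for _ in range(4): favg(6)
st()
E
```

```text
favg [-0.56 -3.89 -0.23] sem [0.11 0.15 0.07]
favg [-0.48 -3.88 -0.49] sem [0.12 0.17 0.15]
favg [-1.   -3.35 -0.25] sem [0.17 0.12 0.25]
t 23.68 p [0.5466 0.0965 0.2313] x [-0.982 -0.19   0.   ] y [-0.19   0.982  0.   ] f [-1.46 -3.24  0.98] w 0.0228 yaw_y 100.98
clock: 24.05
eef_pos: [0.5466, 0.0964, 0.2313]
tool_rot: [-0.096, 0.995, 0.0, -0.0]
ft_force: [-1.8, -2.1, 0.7]
grip_width: 0.0225
favg [-1.66 -2.24 -0.22] sem [0.22 0.14 0.15]
favg [-1.43 -1.54 -0.38] sem [0.12 0.2  0.2 ]
favg [-1.62 -1.06 -0.56] sem [0.15 0.28 0.29]
favg [-2.15 -0.58 -0.42] sem [0.1  0.2  0.13]
t 25.25 p [0.5466 0.0964 0.2313] x [-0.982 -0.191  0.   ] y [-0.191  0.982  0.   ] f [-2.3  -0.39  0.  ] w 0.0227 yaw_y 100.99
```

```bash
python3 -m inch '[[0.0002,0,0.0007,0,1],[0.0002,0,0.0013,0,1],[0.0002,0,0.0013,0,1],[0.0002,0,0.0013,0,1],[0.0002,0,0.0013,0,1]]'
python3 - <<'E'
from h import *
favg(16); st()
cv2.imwrite(f"pics/scene12.png",bot.camera("scene")[:,:,::-1])
E
python3 -m inch '[[0,0,0,0,0.6],[0,0,0,0,0.5],[0,0,0,0,0.3],[0,0,0,0,0.1],[0,0,0,0,0],[0,0,0,0,0],[0,0,0,0,0],[0,0,0,0,0]]'
python3 - <<'E'
from h import *
favg(8); st()
cv2.imwrite(f"pics/scene13.png",bot.camera("scene")[:,:,::-1])
a=cv2.imread("pics/scene12.png");b=cv2.imread("pics/scene13.png")
z=lambda a:cv2.resize(a[135:230,285:385],None,fx=4,fy=4,interpolation=cv2.INTER_CUBIC)
cv2.imwrite("pics/d13.png",np.hstack([z(a),z(b)]))
E
```

```text
clock: 25.88
eef_pos: [0.5467, 0.0963, 0.2301]
tool_rot: [-0.096, 0.995, 0.0, 0.0]
ft_force: [-1.6, -0.4, -0.4]
grip_width: 0.0226
favg [-1.    1.04  0.08] sem [0.17 0.14 0.15]
t 26.68 p [0.5466 0.0962 0.2301] x [-0.982 -0.19  -0.   ] y [-0.19   0.982  0.   ] f [-0.01  0.87  0.74] w 0.0226 yaw_y 100.98
clock: 27.72
eef_pos: [0.5465, 0.0961, 0.23]
tool_rot: [-0.096, 0.995, -0.0, 0.0]
ft_force: [0.2, 0.1, 0.3]
grip_width: 0.0856
favg [ 0.05  0.04 -0.1 ] sem [0.14 0.13 0.15]
t 28.12 p [0.5465 0.0961 0.23  ] x [-0.982 -0.19  -0.   ] y [-0.19   0.982 -0.   ] f [ 0.6   0.25 -0.01] w 0.0856 yaw_y 100.98
```

View pics/d13.png

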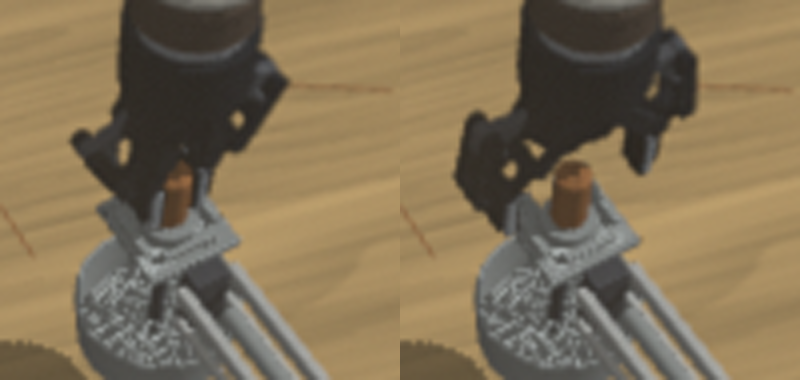

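Released with hardly any motion. Now I raise the tool clear and check.

```bash
python3 -m inch '[[0,0,-0.01,0,0],[0,0,-0.03,0,0],[0,0,-0.06,0,0],[0,0,-0.09,0,0],[0,0,-0.12,0,0],[0,0,-0.12,0,0],[0,0,-0.12,0,0]]'
python3 -m inch '[[0.04,0,0,0,0],[0.08,0,0,0,0],[0.12,0,0,0,0],[0.16,0,0,0,0],[0.16,0,0,0,0],[0.16,0,0,0,0]]'
python3 - <<'E'
from h import *
st()
for n in("scene","top"):
    cv2.imwrite(f"pics/{n}14.png",bot.camera(n)[:,:,::-1])
a=cv2.imread("pics/scene14.png");b=cv2.imread("pics/top14.png")
z=lambda im,x,y,w,h,k:cv2.resize(im[y:y+h,x:x+w],None,fx=k,fy=k,interpolation=cv2.INTER_CUBIC)
cv2.imwrite("pics/d14.png",np.hstack([z(a,280,130,100,110,4),z(b,180,140,100,110,4)]))
for n in("scene","top"):
  for t in("caddy_collar","caddy_knob","caddy_base","seat","jam_jar","hammer","spanner","hoof_pick"):
    print(n,t,[(round(d["score"],2),px(d["point"]).round(1).tolist()) for d in bot.spot_point(n,t)])
import time
cv2.imwrite("pics/scene15.png",bot.camera("scene")[:,:,::-1])
d=cv2.absdiff(cv2.imread("pics/scene15.png"),a); print("motion diff",d[130:240,280:380].mean(), d[300:400,0:100].mean())
E
```

```text
clock: 29.05
eef_pos: [0.5464, 0.0961, 0.3496]
tool_rot: [-0.096, 0.995, -0.0, -0.0]
ft_force: [1.0, 0.0, -1.2]
grip_width: 0.0852
clock: 29.8
eef_pos: [0.3896, 0.0657, 0.3494]
tool_rot: [-0.096, 0.995, -0.0, -0.0]
ft_force: [-0.2, -0.9, -0.6]
grip_width: 0.0853
t 29.8 p [0.3896 0.0657 0.3494] x [-0.982 -0.19   0.   ] y [-0.19   0.982 -0.   ] f [-0.18 -0.85 -0.61] w 0.0853 yaw_y 100.98
scene caddy_collar [(0.89, [328.4, 191.5]), (0.86, [162.6, 155.7]), (0.84, [281.7, 242.8])]
scene caddy_knob [(0.91, [277.7, 238.0]), (0.6, [328.8, 185.9]), (0.59, [161.3, 145.5])]
scene caddy_base [(0.93, [274.6, 254.7]), (0.87, [325.8, 217.1]), (0.71, [176.4, 189.3])]
scene seat [(0.65, [327.4, 189.4])]
scene jam_jar [(0.93, [194.1, 328.2]), (0.41, [328.1, 191.8])]
scene hammer []
scene spanner [(0.8, [416.9, 181.5]), (0.62, [325.1, 217.8])]
scene hoof_pick [(0.91, [254.4, 290.4])]
top caddy_collar [(0.91, [402.3, 307.0]), (0.72, [291.7, 191.3])]
top caddy_knob [(0.94, [404.7, 307.7]), (0.76, [290.2, 187.9])]
top caddy_base [(0.94, [384.7, 306.6]), (0.78, [290.8, 197.5])]
top seat []
top jam_jar [(0.84, [381.8, 139.6])]
top hammer [(0.66, [438.0, 223.9])]
top spanner [(0.91, [111.9, 250.4])]
top hoof_pick [(0.91, [316.9, 162.9]), (0.48, [106.5, 248.6])]
motion diff 0.5485454545454546 0.527
```

View pics/d14.png

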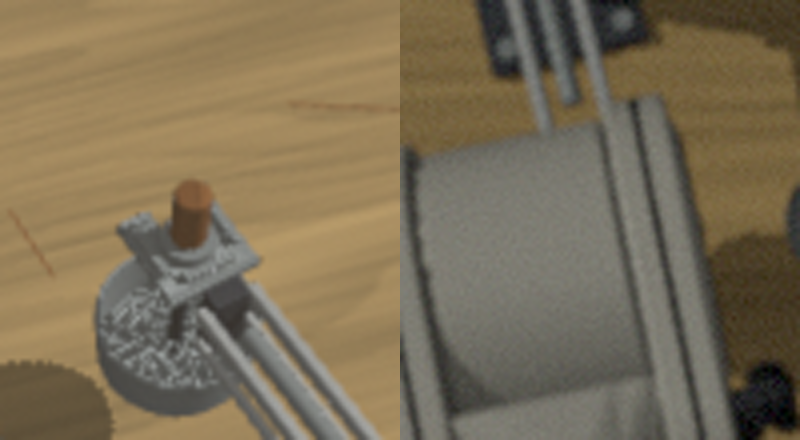

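View pics/scene14.png

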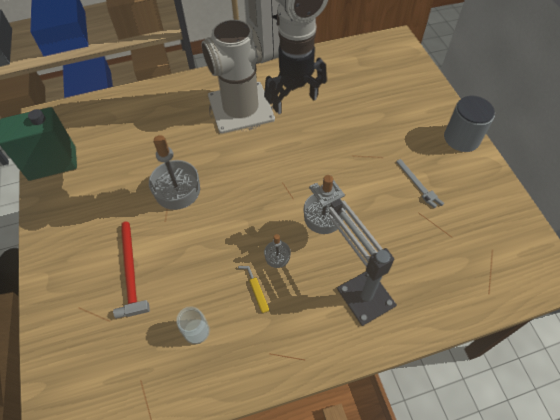

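Run:
```python
from h import *
bot.job_done(); st()
```

```text
the job is handed in; nothing more can be done
the job is handed in; nothing more can be done
```

The middle-sized caddy is hanging by its collar in the forked seat, and the job is handed in. No verdict was reported.

I gripped it by the knob, lifted it, slid the rod in through the fork's mouth and lowered it about 50 mm along the arm's arc. I let go once the tool felt close to 0 N vertically; the caddy weighed about 6 N.

**Last checks before handing in:**
- The picture shows the caddy upright in the seat. Two pictures taken about 1 s apart differ no more at the caddy than at an empty part of the picture, so it was still.
- It barely moved when the fingers opened.
- The robot was well clear and touching nothing.
- The other things on the bench look to be where they were. The hammer was found only by the top camera in the last check, at its original spot.

**What I could not fully confirm:**
- **Sideways force:** while the caddy was held near the bottom, the force on the tool crept about by up to about 4 N, reversing when I shifted 1 mm. I took this as friction in the seat and had it down to about 1 to 1.5 N before letting go.
- **Collar centring:** after release I judged it from the scene camera only. The robot arm blocked the top camera's view of the seat.

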